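# Scan the case card, then show the notched slide to the label reader

### The arm

A 7-joint arm with a two-finger parallel gripper is mounted at the origin on the work surface. World frame = base frame: x ahead of the robot, y to its left, z up, the work surface at z = 0. Lengths are in m, angles in degrees, forces in N, time in s.
With the tool pointing down it reaches from about 0.425 to 0.875 m from the base axis. Payload 4.7 kg.
Tool frame: the origin (TCP) lies between the finger pads; the fingertips stand 14 mm ahead of it and the grasp point (between the pads) lies 5 mm behind it (arm.tip_extent is the distance from the TCP to the fingertips, in m); z points along the fingers, y is the line along which they close (so a half turn about z gives the same grasp; the last joint's range is limited). The gripper opens to 85 mm and grips with 20 to 120 N. Pads are 22 mm wide; open, the fingers measure 114 mm over their backs; the gripper's body (76 mm by 85 mm) begins 54 mm behind the grasp point. The pads swing forward as they close: fully open they stand 13 mm farther back than shut.
Start: joints at [69.219, 18.392, -4.016, 83.108, 1.295, 78.541, -3.26], TCP at [0.239, -0.604, 0.245] pointing down, gripper open.
Joint ranges: [-163.93, 163.93], [-17.29, 119.83], [-79.2, 71.16], [3.27, 140.29], [-89.18, 269.18], [5.43, 117.66], [-154.24, 154.24]. Speed limits (degrees/s): [147.25, 147.25, 180, 180, 180, 180, 180].

### API

Orientations are given as a 3x3 rotation matrix whose columns are the frame's x, y, z axes.
In Python, from cell import arm gives the robot as it stands.
- The arm moves only by the shell command python3 steer.py [FORCE], which reads ROWS from standard input. ROWS is a JSON object whose key "deltas" holds a list of rows, 1 to 8 of them, each of 7 numbers: dx, dy, dz in m, then a rotation vector rx, ry, rz in degrees, then the finger opening in m; each row shifts and turns the commanded pose from where the row before left it, along the tool's axes as they then stand; what a row does not reach is not made up. A row lasts 1/8 s, in which the tool goes at most 0.0625 m and 10.7 degrees, less where a joint would pass 70% of its speed; a pose out of reach is approached as far as the arm can. The fingers move at their own pace and stop on an object; FORCE is the grip in N (left out, the last holds). Time passes only in rows, so rows that do not move let the fingers close. It prints the time, the measured TCP pose, the force, the opening and the grip force at its end. Input that does not fit is refused with a message, and nothing moves.
- arm.state(): the state, without advancing time (a new reading comes with each control period).
- arm.get_image(name): name is "scene" or "top"; returns a dict with "color" (400x640x3 uint8, blue, green, red), "intrinsics" (3x3 intrinsics, pixels), "R" (3x3) and "t" (3): a world point X has camera coordinates R X + t. Camera axes: x right, y down, z forward; pixel columns grow to the right and rows downward; lengths in m; the calibration is good to about 2 mm. A picture is of the moment at which its call begins. There is no depth.
- arm.sign_off(): hands the job in; it is judged then, once.
The state is a dict: "time": time; "qpos": joint angles; "joint_vel": joint speeds; "effort": joint torques, N m; "tcp_pos": TCP position; "ee_rot": TCP orientation; "contact_force": force on the tool from outside, world axes, zero at the start; "torque": the same for the moment, N m; "finger_gap": finger opening in m; "grip_force": force on a finger pad.
Only numpy, scipy, OpenCV 4.12 (cv2) and the standard library are available. Lean on these libraries where they do the work, as an engineer would, in place of code of your own. Each camera call takes 0.05 s, during which the arm holds its last target. There are 200 camera calls.

### The job

Take the stick scanner out of its well, hold it nose straight down about 8 cm above the middle of the barcode on the case card, steady for a good second, then stand it back in its well and let go. Then find the slide that has the small corner notch in its frosted end, lift it out of its stand and hold it at the reader's reading point, the label on its label side turned up and squarely facing the reader's window. Finish while still holding the slide there, still and touching nothing else, and leave the blank slide and the bottles, beaker and brush where they are.

Things in the scene. Friction and masses are not known exactly. Their poses are not given: they have to be found in the camera images.
- scanner: White stick scanner with an orange band, standing nose down in the well: 36 (x) x 28 (y) mm and 130 mm tall, 140 g; the lowest 18 mm is a black nose of 30 x 22 mm. Origin at the centre of the nose's flat lower face, z up along the stick towards its upper end. The beam leaves the nose straight along -z.
- nose (a point): Centre of the scanner's flat lower (nose) face, where the beam leaves it (same point as the scanner's origin).
- dock: Grey open-topped well, fixed, 54 (x) x 46 (y) mm, 41 mm high, walls and floor 5 mm: 44 x 36 mm inside, 4 mm to spare each side of the scanner. Origin at the centre of its underside on the bench, z up. The scanner starts standing in it, axes along the well's, its nose on the floor 5 mm above the origin.
- code (a point): Middle of the black-and-white barcode that lies face up on the case card (green-edged card 80 x 50 mm, 3 mm thick, fixed flat on the bench).
- slide: The notched slide: greenish glass 100 (x) x 8 (y) x 40 (z) mm, 75 g, on edge in a blue stand. Origin: middle of the lower long edge; z up. +x: the frosted end (last 30 mm, white on both faces), with a 9 x 9 mm notch cut from its upper corner. +y: outward from the label side, which bears a small yellow label; seen from that side, notch at the top, the frosted end is on the left.
- slide_label (a point): Centre of the yellow 18 x 18 mm label on the slide's label side: in the slide's frame at x 31, y 4, z 27 mm.
- stand_slide: Blue stand of the notched slide, fixed, 116 (x) x 44 (y) mm, base 12 mm thick. Low cheeks, 14 mm above the base, 38 to 58 mm either side of the middle, form an 11 mm slot along x that holds the slide on edge; the 76 mm between them is free. Origin at the centre of the underside. Slide and stand axes agree at the start, the slide's lower edge 12 mm above the origin.
- blank: The other slide, to be left alone: same size and glass, frosted at its +x end, but with no notch and no label; stands in an identical blue stand. Origin and axes as for the notched slide.
- reader_head: White head of the label reader, 50 x 56 x 46 mm, fixed on an arm and a 380 mm post beyond it as seen from the robot. Origin: centre of its red window, 320 mm above the bench. z points from the window back through the head, away from the robot and up at 45 degrees; the window looks along -z. A label faces it squarely when its outward direction (slide +y) is along this +z.
- read_point (a point): The reading point in free air: 140 mm in front of the window along its line of sight, about 221 mm above the bench. The label's centre belongs here.
- stain_bottle: Amber bottle 60 mm across, 130 mm tall, to be left alone. Origin at the centre of its foot.
- mountant: Small amber jar 44 mm across, 75 mm tall, to be left alone. Origin at the centre of its foot.
- beaker: Clear cup 70 mm across, 85 mm tall, to be left alone. Origin at the centre of its foot.
- brush: Small brush 170 mm long lying on the bench, to be left alone.

How it is judged (in metres and radians):
On the way, in this order (a step that is already met when the one before it is completed fails the run):
1. the scanner is held steady for a second, nose down over the barcode (horizontal distance between nose and code below 0.018 m and z of code in the frame of scanner between -0.13 and -0.045 m and angle between scanner's own z axis and vertical below 0.17 rad and linear speed of scanner below 0.03 m/s and angular speed of scanner below 0.25 rad/s and contact force between the fingers and scanner above 0.5 N), for 1 s.
2. the scanner stands in its well again, let go (horizontal distance between nose and dock below 0.012 m and z of nose in the frame of dock below 0.013 m and angle between scanner's own z axis and vertical below 0.17 rad and contact force between the fingers and scanner below 0.1 N), for 0.2 s.
At the end, for the whole second after the job is handed in: The fingers still hold the slide in the air, still, touching nothing else; its label centre is within 30 mm of the reading point, and the label side faces up along the reader's line of sight within 20 degrees; the scanner stands upright in its well; the blank slide is where it was (distance between slide_label and read_point below 0.03 m and angle between the y axis of slide and the z axis of reader_head, either way round below 0.35 rad and angle between slide's own y axis and vertical below 1.2 rad and contact force between the fingers and slide above 0.5 N and contact force between slide and reader_head below 0.05 N and contact force between slide and stand_slide below 0.05 N and contact force between slide and blank below 0.05 N and contact force between slide and scanner below 0.05 N and linear speed of slide below 0.03 m/s and distance of blank from where it was at the start of the episode below 0.02 m and horizontal distance between nose and dock below 0.012 m and z of nose in the frame of dock below 0.013 m and angle between scanner's own z axis and vertical below 0.17 rad); the arm keeps its last pose, push and grip.
It fails at once if the blank slide is moved by more than 2 cm (distance of blank from where it was at the start of the episode above 0.02 m).
It fails at once if a bottle, jar, cup or brush is moved by more than 3 cm (distance of any of stain_bottle, mountant, beaker, brush from where it was at the start of the episode above 0.03 m).
It fails at once if the scanner is dropped or tipped over (angle between scanner's own z axis and vertical above 1 rad).
It also fails if it takes over 64 s, if anything falls off the work surface, if the arm or the gripper's body presses on something with over 40 N, if the wrist force passes 120 N, or if a joint passes its speed limit or range.

## Working session

There is one attempt and no reset: what is moved stays moved. The work goes in short steps, Python scripts to look and compute and a shell command to move; the robot and the scene stay as the last step left them, time stands still between calls to the robot, and variables do not carry over. Pictures are saved under pics/ and viewed, at most 10 in all, crops included, and the job is handed in when it is done.

```bash
ls; mkdir -p pics
python3 - <<'E'
from cell import arm
import cv2,pickle
for n in("scene","top"):
    d=arm.get_image(n); cv2.imwrite(f"pics/{n}0.png",d["color"]); pickle.dump(d,open(f"{n}0.pkl","wb"))
    print(n,d["intrinsics"].tolist(),d["R"].round(4).tolist(),d["t"])
s=arm.state(); print(s["tcp_pos"],s["ee_rot"].round(3) if hasattr(s["ee_rot"],'round') else s["ee_rot"],s["time"])
E
```

```text
cell.py
pics
steer.py
scene [[421.4438045004847, 0.0, 325.7328579582134], [0.0, 421.4438045004847, 192.60102482587612], [0.0, 0.0, 1.0]] [[-0.5978, 0.8016, -0.0043], [0.5337, 0.3941, -0.7482], [-0.5981, -0.4496, -0.6634]] [ 0.39278198 -0.1745037   1.5500176 ]
top [[455.6637554393402, 0.0, 320.4352835095575], [0.0, 455.6637554393402, 193.60654664459116], [0.0, 0.0, 1.0]] [[0.0213, -0.9997, 0.0139], [-0.9974, -0.0222, -0.0692], [0.0695, -0.0124, -0.9975]] [-0.04477068  0.61291874  1.53453573]
[ 0.23894268 -0.6040131   0.24432028] [[ 0.93   0.368 -0.001]
 [ 0.368 -0.93   0.002]
 [-0.    -0.002 -1.   ]] 0.1
```

View pics/scene0.png

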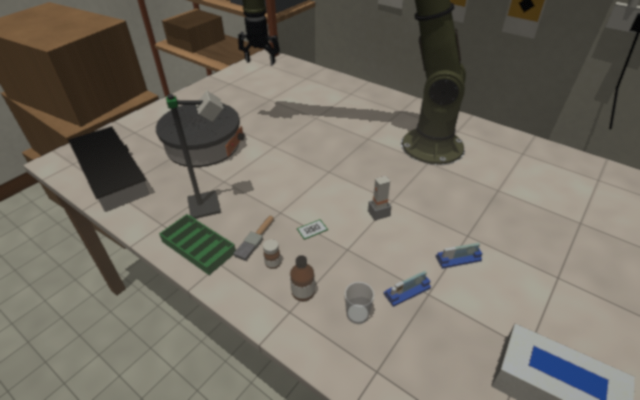

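View pics/top0.png

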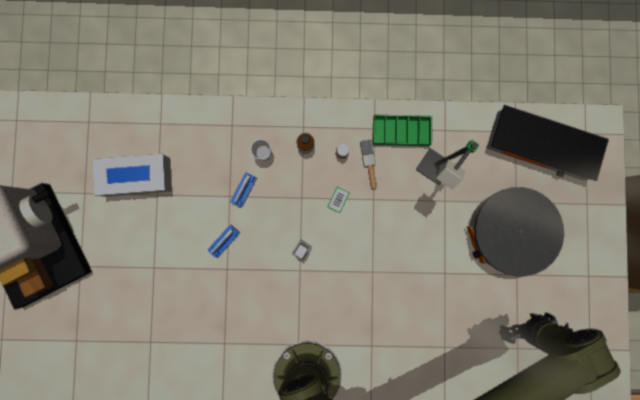

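The scene view shows the scanner at about (381,198), the card at (312,229), the slides at (408,288) and (460,255), and the reader head at (210,106). In the top view the dock is at (302,251), the card at (339,200), the stands at (243,189) and (223,241), and the head at (452,174). Next I'll enlarge these areas.

Run:
```python
import cv2,pickle,numpy as np
S=pickle.load(open("scene0.pkl","rb"))["color"];T=pickle.load(open("top0.pkl","rb"))["color"]
def c(I,u,v,w,h,k): return cv2.resize(I[v:v+h,u:u+w],None,fx=k,fy=k,interpolation=cv2.INTER_CUBIC)
k=6
# 390x300 tiles
t=[c(S,380,265,65,50,6),c(S,430,230,65,50,6),c(S,350,172,65,50,6),c(S,180,80,65,50,6)]
cv2.imwrite("pics/m1.png",np.vstack([np.hstack(t[:2]),np.hstack(t[2:])]))
t=[c(T,215,165,65,50,6),c(T,195,217,65,50,6),c(T,275,225,65,50,6),c(T,425,150,65,50,6)]
cv2.imwrite("pics/m2.png",np.vstack([np.hstack(t[:2]),np.hstack(t[2:])]))
```

```text
(no output)
```

View pics/m1.png

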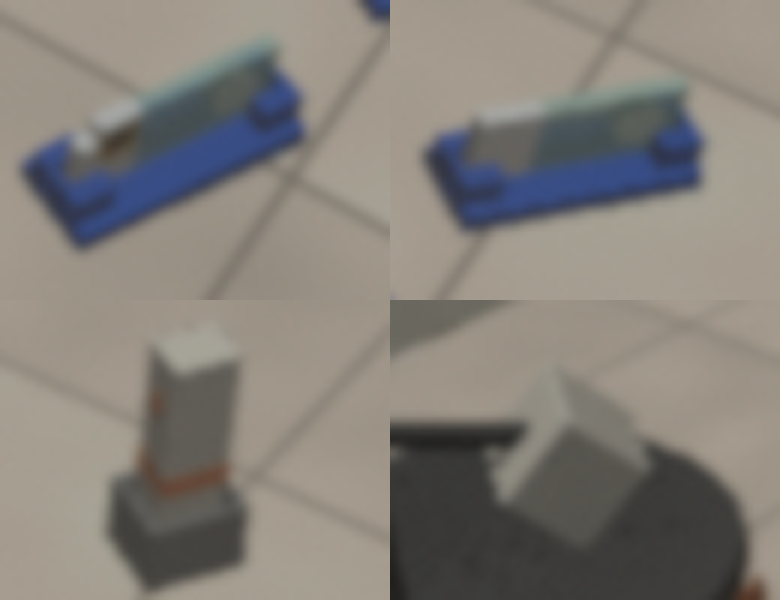

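View pics/m2.png

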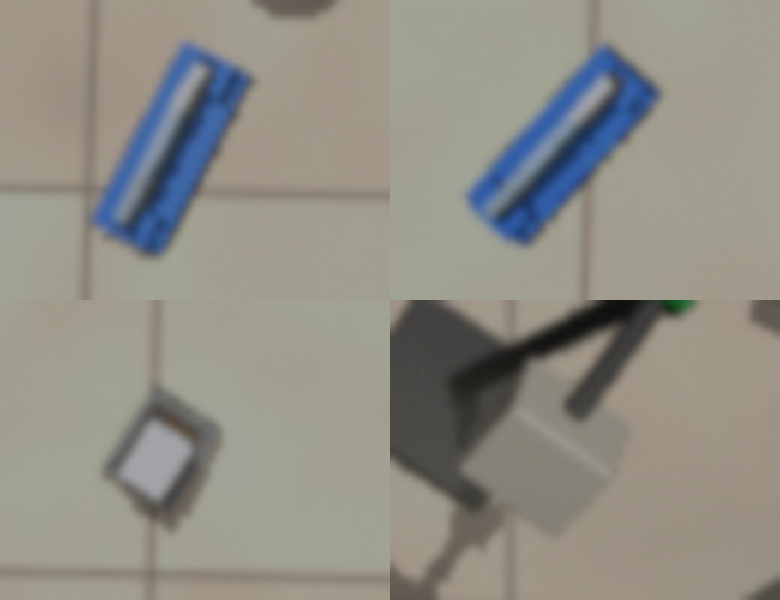

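The notched slide is at scene (408,288) and top (243,189). Its label side faces the scene camera, with the frosted end on the left there. The head's top ridge runs from about (446,167) to (462,179) in the top view, and from (210,102) to (223,107) in the scene view. Now I'll measure.

```bash
cat > h.py <<'E'
import numpy as np,cv2,pickle
from cell import arm
def load(n): return pickle.load(open(n,"rb"))
def plane(d,p,z):
    r=d["R"].T@np.linalg.solve(d["intrinsics"],[p[0],p[1],1.]); c=-d["R"].T@d["t"]
    return c+r*(z-c[2])/r[2]
def tri(d,p,e,q):
    A=[];b=[]
    for D,P in((d,p),(e,q)):
        r=D["R"].T@np.linalg.solve(D["intrinsics"],[P[0],P[1],1.]);r/=np.linalg.norm(r);c=-D["R"].T@D["t"]
        M=np.eye(3)-np.outer(r,r);A.append(M);b.append(M@c)
    return np.linalg.lstsq(np.vstack(A),np.hstack(b),rcond=None)[0]
def proj(d,X):
    q=d["intrinsics"]@(d["R"]@np.asarray(X)+d["t"]); return q[:2]/q[2]
def rect(d,mask,box,z):
    u,v,w,h=box; m=np.zeros(mask.shape,np.uint8); m[v:v+h,u:u+w]=mask[v:v+h,u:u+w]
    c=max(cv2.findContours(m,0,cv2.CHAIN_APPROX_NONE)[0],key=cv2.contourArea)
    P=np.array([plane(d,p,z)[:2] for p in c[:,0,:]],np.float32)
    return cv2.minAreaRect(P)
def dump(n):
    d=arm.get_image(n);return d
E
python3 - <<'E'
from h import *
np.set_printoptions(precision=4,suppress=True)
T=load("top0.pkl");S=load("scene0.pkl")
hT=cv2.cvtColor(T["color"],cv2.COLOR_BGR2HSV);gT=T["color"].max(2).astype(int)
print("cam",-T["R"].T@T["t"],-S["R"].T@S["t"])
blue=cv2.inRange(hT,(100,110,50),(130,255,255))
print("stand",rect(T,cv2.morphologyEx(blue,3,np.ones((7,7))),(215,165,50,50),.010))
print("blank",rect(T,cv2.morphologyEx(blue,3,np.ones((7,7))),(195,217,55,50),.010))
print(hT[251,295:309].tolist())
w=cv2.inRange(hT,(0,0,145),(180,40,255))
for th in(140,150,160): 
  w=cv2.inRange(T["color"].min(2),th,255); print("scan",rect(T,w,(285,235,35,35),.135))
top=tri(T,(301,251.7),S,(381.8,178.7)); print("scantop tri",top)
a=plane(T,(445.8,167.5),.3723);b=plane(T,(461.7,179.2),.3723);print("ridge",a,b,np.linalg.norm(a-b), tri(T,(445.8,167.5),S,(223.3,107.5)),tri(T,(461.7,179.2),S,(210,101.7)))
for nm,I,D,(u,v,W,H) in(("t",T["color"],T,(325,182,30,36)),("s",S["color"],S,(290,212,45,36))):
  cv2.imwrite(f"pics/c_{nm}.png",cv2.resize(I[v:v+H,u:u+W],None,fx=12 if nm=="t" else 8,fy=12 if nm=="t" else 8,interpolation=2))
A=cv2.imread("pics/c_t.png");B=cv2.imread("pics/c_s.png");C=np.zeros((432,720,3),np.uint8);C[:432,:360]=A;C[:288,360:]=B;cv2.imwrite("pics/m3.png",C)
E
```

```text
cam [ 0.5056 -0.0122  1.5738] [1.255  0.4508 0.8994]
stand ((0.6229466199874878, 0.2345585823059082), (0.04160072281956673, 0.11358992010354996), 65.27588653564453)
blank ((0.4453224539756775, 0.2962599992752075), (0.04230882227420807, 0.11529146134853363), 49.38925552368164)
[[120, 2, 108], [113, 7, 144], [108, 8, 163], [110, 9, 167], [115, 9, 167], [110, 9, 167], [114, 8, 167], [110, 9, 167], [110, 9, 167], [108, 8, 163], [105, 7, 148], [60, 2, 112], [30, 3, 91], [15, 10, 106]]
scan ((0.42168769240379333, -0.0012990720570087433), (0.10598485171794891, 0.056320417672395706), 1.2012193202972412)
scan ((0.42826560139656067, -0.014428550377488136), (0.05130219832062721, 0.023371120914816856), 5.140517711639404)
scan ((0.42348504066467285, 0.028671955689787865), (0.016129931434988976, 0.025112060829997063), 60.24406433105469)
scantop tri [0.4225 0.026  0.1345]
ridge [ 0.6664 -0.3595  0.3723] [ 0.6361 -0.4021  0.3723] 0.052251007841853554 [ 0.6566 -0.3515  0.3479] [ 0.636  -0.4101  0.3328]
```

View pics/m3.png

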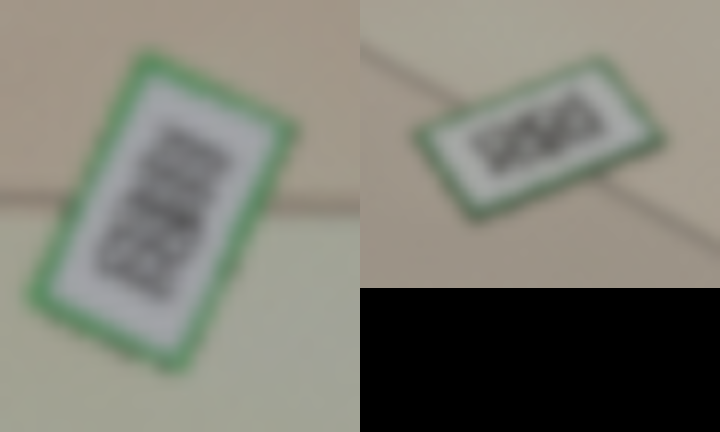

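The barcode's middle is at about tile (163,212), which is top pixel (338.6,199.7) and also the card's centre. Next I'll refine the scanner and check the head by reprojecting it.

Run:
```python
from h import *
np.set_printoptions(precision=4,suppress=True)
T=load("top0.pkl");S=load("scene0.pkl")
hT=cv2.cvtColor(T["color"],cv2.COLOR_BGR2HSV)
w=cv2.inRange(hT,(100,4,140),(125,40,255)); print("scan",rect(T,w,(290,240,22,24),.135))
g=cv2.inRange(hT,(45,70,30),(85,255,255)); print("card",rect(T,g,(325,182,30,36),.003)); print("code",plane(T,(338.6,199.7),.003))
# dock top rim corners from tile: outer corners at z .041
for p in((157,88),(220,135),(172,225),(103,172)): print("dock",plane(T,(275+p[0]/6,225+p[1]/6),.041)[:2])
a=plane(T,(445.8,167.5),.3723);b=plane(T,(461.7,179.2),.3723)
u=(a-b)/np.linalg.norm(a-b);h=np.array([u[1],-u[0],0]);k=np.array([0,0,1]);c=2**-.5
win=(a+b)/2-.0127*h;win[2]=.32;n=c*(h+k);v=c*(k-h)
print("h az",np.degrees(np.arctan2(h[1],h[0])),"win",win,"read",win-.14*n)
for z in(0,.046):
  for y in(-.028,.028):
    for x in(-.025,.025):
      X=win+x*u+y*v+z*n; print(z,y,x,"scene tile",(proj(S,X)-[180,80])*6+[390,300],"top tile",(proj(T,X)-[425,150])*6+[390,300])
# slide ends
Y=np.array([np.cos(np.radians(65.3)),np.sin(np.radians(65.3)),0]);X=np.array([Y[1],-Y[0],0]);o=np.array([.623,.2346,0])
for x,y,z in((-.05,0,.052),(.041,0,.052),(.05,0,.043),(.031,.004,.039)): print((x,y,z),"top tile",(proj(T,o+x*X+y*Y+z*k)-[215,165])*6,"scene tile",(proj(S,o+x*X+y*Y+z*k)-[380,265])*6)
```

```text
scan ((0.4229751229286194, 0.029317079111933708), (0.025177188217639923, 0.030252734199166298), 57.72052764892578)
card ((0.5724471211433411, -0.05971264839172363), (0.007712917402386665, 0.0015446208417415619), 27.72958755493164)
code [ 0.5953 -0.0949  0.003 ]
dock [0.4565 0.03  ]
dock [ 0.4311 -0.0057]
dock [0.3809 0.0198]
dock [0.4093 0.0589]
h az -35.520656456455185 win [ 0.6409 -0.3734  0.32  ] read [ 0.5603 -0.3159  0.221 ]
0 -0.028 -0.025 scene tile [565.5561 500.3738] top tile [567.4178 477.1929]
0 -0.028 0.025 scene tile [577.8125 556.7957] top tile [481.3121 413.7927]
0 0.028 -0.025 scene tile [638.7442 408.6938] top tile [543.7387 537.9002]
0 0.028 0.025 scene tile [653.577 463.024] top tile [454.7536 472.2847]
0.046 -0.028 -0.025 scene tile [477.2538 448.2389] top tile [630.2906 413.6059]
0.046 -0.028 0.025 scene tile [486.9318 504.4504] top tile [542.0267 348.7492]
0.046 0.028 -0.025 scene tile [550.9727 353.3346] top tile [608.1977 473.6298]
0.046 0.028 0.025 scene tile [563.2729 407.2864] top tile [516.9057 406.4528]
(-0.05, 0, 0.052) top tile [115.9467 221.3087] scene tile [278.4248  34.1845]
(0.041, 0, 0.052) top tile [189.312   74.8765] scene tile [ 99.9821 121.0451]
(0.05, 0, 0.043) top tile [198.8626  62.2184] scene tile [ 79.4425 143.2526]
(0.031, 0.004, 0.039) top tile [178.3903  90.0872] scene tile [122.3785 137.5829]
```

```bash
cat > go.py <<'E'
import sys,numpy as np
from scipy.spatial.transform import Rotation as Ro
from cell import arm
# go.py x y z az pitch : tool y azimuth az (deg), tool pitched outward about tool x; translation in current tool axes, rotation vec in tool axes
x,y,z,az,pi=map(float,sys.argv[1:6]); c,s=np.cos(np.radians(az)),np.sin(np.radians(az))
R0=np.array([[s,c,0],[-c,s,0],[0,0,-1.]]).copy(); R0[:,0]=np.cross(R0[:,1],R0[:,2])
R1=R0@Ro.from_rotvec([pi,0,0],degrees=True).as_matrix()
st=arm.state();R=np.array(st["ee_rot"]);p=np.array(st["tcp_pos"])
np.set_printoptions(precision=4,suppress=True)
print("tool y",R1[:,1],"tool z",R1[:,2]);print("pos",p,"q",np.array(st["qpos"]).round(1),"t",st["time"])
print("d now",R.T@(np.array([x,y,z])-p),"rot",Ro.from_matrix(R.T@R1).as_rotvec(degrees=True),"d after rot",R1.T@(np.array([x,y,z])-p))
E
python3 - <<'E'
from h import *
S=load("scene0.pkl");print(plane(S,(313.1,228.9),.003))
E
python3 go.py .35 -.33 .26 58 0; python3 go.py .47 -.08 .26 58 0;python3 go.py .56 -.316 .221 -35.5 45|head -1
echo '{"deltas": [[0,0,-0.01,0,0,0,0.085],[-0.004,-0.06,0,0,0,-10,0.085],[0.01,-0.06,0,0,0,-10,0.085],[0.02,-0.057,0,0,0,-10,0.085],[0.03,-0.052,0,0,0,-10,0.085]]}' | python3 steer.py 40
python3 go.py .47 -.08 .26 58 0
```

```text
[ 0.59698224 -0.09080275  0.003     ]
tool y [0.5299 0.848  0.    ] tool z [ 0.  0. -1.]
pos [ 0.2389 -0.604   0.2443] q [69.2 18.4 -4.  83.2  1.3 78.5 -3.3] t 0.1
d now [ 0.2041 -0.214  -0.0153] rot [  -0.0616   -0.1048 -126.411 ] d after rot [ 0.051   0.2912 -0.0157]
tool y [0.5299 0.848  0.    ] tool z [ 0.  0. -1.]
pos [ 0.2389 -0.604   0.2443] q [69.2 18.4 -4.  83.2  1.3 78.5 -3.3] t 0.1
d now [ 0.4077 -0.4023 -0.015 ] rot [  -0.0616   -0.1048 -126.411 ] d after rot [ 0.0817  0.5668 -0.0157]
tool y [ 0.5757 -0.4106 -0.7071] tool z [-0.5757  0.4106 -0.7071]
time: 0.72
tcp_pos: [0.1448, -0.3805, 0.2559]
ee_rot: [[0.471, 0.882, 0.0], [0.882, -0.471, -0.001], [-0.001, 0.001, -1.0]]
contact_force: [-0.3, -0.1, 0.4]
finger_gap: 0.085
grip_force: 0.0
tool y [0.5299 0.848  0.    ] tool z [ 0.  0. -1.]
pos [ 0.1448 -0.3805  0.2559] q [ 73.2 -11.7  -6.7 113.5  -1.4  78.   38.8] t 0.725
d now [ 0.4182  0.1454 -0.0043] rot [  0.0027   0.0689 -86.0907] d after rot [-0.1165  0.4272 -0.0041]
```

```bash
echo '{"deltas": [[0.055,0.02,0,0,0,0,0.085],[0.055,0.02,0,0,0,0,0.085],[0.055,0.02,0,0,0,0,0.085],[0.055,0.02,0,0,0,0,0.085],[0.055,0.02,0,0,0,0,0.085],[0.055,0.02,0,0,0,0,0.085],[0.055,0.02,0,0,0,0,0.085]]}' | python3 steer.py|head -3;  echo '{"deltas": [[0,0,0,0,0,-10,0.085],[0,0,0,0,0,-10,0.085],[0,0,0,0,0,-10,0.085],[0,0,0,0,0,-10,0.085],[0,0,0,0,0,-10,0.085],[0,0,0,0,0,-10,0.085],[0,0,0,0,0,-10,0.085],[0,0,0,0,0,-10,0.085]]}' | python3 steer.py|head -2; python3 go.py .4225 .027 .22 58 0
```

```text
time: 1.6
tcp_pos: [0.4532, -0.1087, 0.2563]
ee_rot: [[0.476, 0.879, 0.002], [0.879, -0.476, -0.002], [-0.001, 0.002, -1.0]]
time: 2.6
tcp_pos: [0.4519, -0.11, 0.256]
tool y [0.5299 0.848  0.    ] tool z [ 0.  0. -1.]
pos [ 0.4519 -0.11    0.256 ] q [ 51.6  -4.  -38.9 106.1  -2.6  77.   65.2] t 2.6
d now [0.1077 0.0897 0.0359] rot [-0.0116  0.0541 -6.0748] d after rot [0.0975 0.1006 0.036 ]
```

```bash
echo '{"deltas": [[0,0,0,0,0,-6,0.085],[0.0325,0.0335,0.012,0,0,0,0.085],[0.0325,0.0335,0.012,0,0,0,0.085],[0.0325,0.0335,0.012,0,0,0,0.085],[0,0,0,0,0,0,0.085]]}' | python3 steer.py|head -3; python3 go.py .4225 .027 .095 58 0
python3 - <<'E'
from h import *
S=arm.get_image("scene")["color"];T=arm.get_image("top")["color"]
c=lambda I,u,v:cv2.resize(I[v:v+75,u:u+65],None,fx=6,fy=6,interpolation=2)
cv2.imwrite("pics/m4.png",np.hstack([c(S,350,150),c(T,270,210)]))
E
```

```text
time: 3.22
tcp_pos: [0.4224, 0.0306, 0.2193]
ee_rot: [[-0.848, 0.53, -0.0], [0.53, 0.848, -0.001], [-0.0, -0.001, -1.0]]
tool y [0.5299 0.848  0.    ] tool z [ 0.  0. -1.]
pos [0.4224 0.0306 0.2193] q [ 45.1 -10.2 -47.1 113.7  -7.7  73.5  58.6] t 3.225
d now [-0.0019 -0.0029  0.1244] rot [-0.0717  0.0258 -0.0302] d after rot [-0.002  -0.003   0.1243]
```

View pics/m4.png

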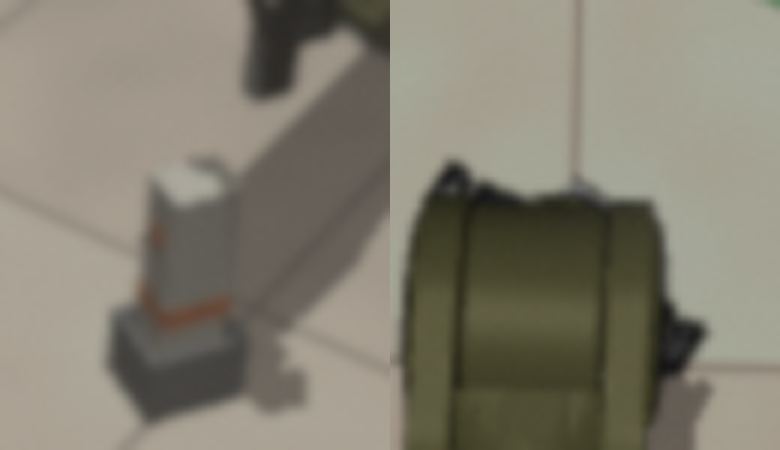

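The scene crop shows the near finger at about (394,163), and the top view of the scanner is hidden by the arm. I'll compare this with the projected finger positions.

Run:
```python
from h import *
S=load("scene0.pkl");c=np.array([.4224,.0306,.206]);y=np.array([.53,.848,0])
f=lambda X:((proj(S,X)-[350,150])*6).round()
for a in(-.05,.05):print(f(c+a*y))
x=np.array([.848,-.53,0]);o=np.array([.4225,.027,0])
for z in(.135,):
  for i in(-.018,.018):
    for j in(-.014,.014):print(i,j,f(o+i*x+j*y+[0,0,z]))
for i in(-.027,.027):
    for j in(-.023,.023):print("dock",i,j,f(o+i*x+j*y+[0,0,.0]))
```

```text
[166.  -5.]
[268. 119.]
-0.018 -0.014 [216. 146.]
-0.018 0.014 [243. 181.]
0.018 -0.014 [148. 164.]
0.018 0.014 [175. 199.]
dock -0.027 -0.023 [200. 335.]
dock -0.027 0.023 [241. 393.]
dock 0.027 -0.023 [105. 361.]
dock 0.027 0.023 [145. 421.]
```

```bash
echo '{"deltas": [[-0.002,-0.003,0,0,0,0,0.085],[0,0,0.04,0,0,0,0.085],[0,0,0.04,0,0,0,0.085],[0,0,0.03,0,0,0,0.085],[0,0,0.012,0,0,0,0.085],[0,0,0,0,0,0,0.085]]}' | python3 steer.py 50; python3 go.py .4225 .027 .098 58 0
```

```text
time: 4.08
tcp_pos: [0.4234, 0.0229, 0.0972]
ee_rot: [[-0.844, 0.537, -0.001], [0.537, 0.844, 0.001], [0.001, 0.0, -1.0]]
contact_force: [-0.1, -0.2, 0.0]
finger_gap: 0.085
grip_force: 0.0
tool y [0.5299 0.848  0.    ] tool z [ 0.  0. -1.]
pos [0.4234 0.0229 0.0972] q [ 44.7   0.4 -50.7 122.    0.3  57.8  51.3] t 4.075
d now [ 0.003   0.003  -0.0008] rot [ 0.0069 -0.0726 -0.4755] d after rot [ 0.0029  0.003  -0.0008]
```

```bash
echo '{"deltas": [[0.003,0.003,0,0,0,0,0.06],[0,0,0,0,0,0,0.04],[0,0,0,0,0,0,0.032],[0,0,0,0,0,0,0.02],[0,0,0,0,0,0,0.02],[0,0,0,0,0,0,0.02],[0,0,0,0,0,0,0.02]]}' | python3 steer.py 50; python3 go.py .4225 .027 .098 58 0
```

```text
time: 4.95
tcp_pos: [0.4231, 0.0275, 0.0979]
ee_rot: [[-0.844, 0.536, 0.001], [0.536, 0.844, -0.0], [-0.001, 0.0, -1.0]]
contact_force: [-0.7, 0.2, 6.1]
finger_gap: 0.0277
grip_force: 49.9
tool y [0.5299 0.848  0.    ] tool z [ 0.  0. -1.]
pos [0.4231 0.0275 0.0979] q [ 44.4   0.2 -51.  122.1   0.2  57.7  50.8] t 4.95
d now [ 0.0002 -0.0008 -0.0001] rot [ 0.0118  0.0654 -0.4129] d after rot [ 0.0002 -0.0008 -0.0001]
```

```bash
echo '{"deltas": [[0,0,-0.01,0,0,0,0.02],[0,0,-0.03,0,0,0,0.02],[0,0,-0.03,0,0,0,0.02],[0,0,-0.01,0,0,0,0.02],[0,0,0,0,0,0,0.02]]}' | python3 steer.py; python3 go.py .596 -.093 .176 57.6 0
```

```text
time: 5.58
tcp_pos: [0.4225, 0.0275, 0.1773]
ee_rot: [[-0.844, 0.536, 0.0], [0.536, 0.844, -0.001], [-0.001, -0.0, -1.0]]
contact_force: [-0.1, -1.2, -2.3]
finger_gap: 0.0273
grip_force: 49.6
tool y [0.5358 0.8443 0.    ] tool z [ 0.  0. -1.]
pos [0.4225 0.0275 0.1773] q [ 45.7  -7.6 -48.9 117.   -6.1  68.1  56.9] t 5.575
d now [-0.2111 -0.0086  0.0015] rot [-0.0183  0.0454 -0.0253] d after rot [-0.2111 -0.0087  0.0013]
```

```bash
echo '{"deltas": [[-0.02,-0.001,0,0,0,0,0.02],[-0.042,-0.002,0,0,0,0,0.02],[-0.042,-0.002,0,0,0,0,0.02],[-0.042,-0.002,0,0,0,0,0.02],[-0.042,-0.002,0,0,0,0,0.02],[-0.023,0,0,0,0,0,0.02],[0,0,0,0,0,0,0.02],[0,0,0,0,0,0,0.02]]}' | python3 steer.py; python3 go.py .596 -.093 .176 57.6 0;  python3 - <<'E'
from h import *
d=arm.get_image("scene");e=arm.get_image("top");pickle.dump(d,open("scene1.pkl","wb"))
c=lambda I,u,v:cv2.resize(I[v:v+75,u:u+65],None,fx=6,fy=6,interpolation=2)
cv2.imwrite("pics/m5.png",np.hstack([c(d["color"],285,170),c(e["color"],310,165)]))
E
```

```text
time: 6.58
tcp_pos: [0.5945, -0.0918, 0.1759]
ee_rot: [[-0.845, 0.535, -0.003], [0.535, 0.845, 0.001], [0.003, -0.0, -1.0]]
contact_force: [0.4, 0.7, -2.3]
finger_gap: 0.028
grip_force: 49.6
tool y [0.5358 0.8443 0.    ] tool z [ 0.  0. -1.]
pos [ 0.5945 -0.0918  0.1759] q [ 43.4  20.9 -45.6  94.1  15.5  71.8  52.5] t 6.575
d now [-0.0019 -0.0002 -0.0001] rot [-0.0228 -0.1739  0.0617] d after rot [-0.0019 -0.0002 -0.0001]
```

View pics/m5.png

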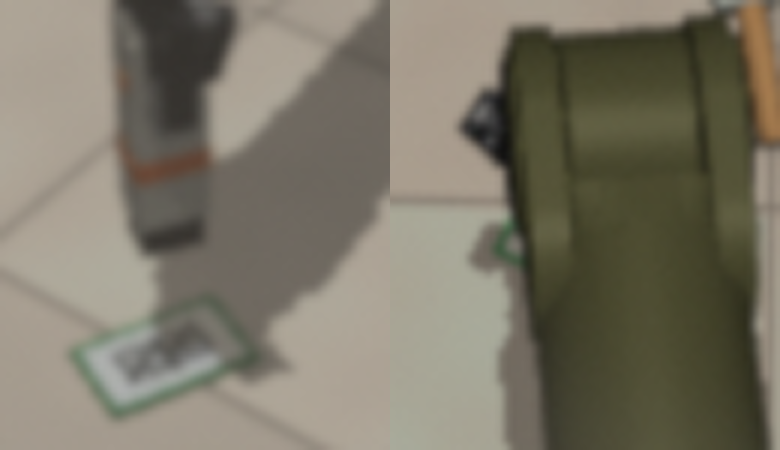

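The scanner hangs upright above the card. Its nose centre is near scene pixel (314,210) and the code near (312.6,229).

```bash
python3 - <<'E'
from h import *
S=load("scene1.pkl");print(plane(S,(285+172/6,170+238/6),.083),plane(S,(285+165/6,170+353/6),.003),(proj(S,(.5945,-.0918,.083))-[285,170])*6)
E
echo '{"deltas": [[0,0,0,0,0,0,0.02],[0,0,0,0,0,0,0.02],[0,0,0,0,0,0,0.02],[0,0,0,0,0,0,0.02],[0,0,0,0,0,0,0.02],[0,0,0,0,0,0,0.02],[0,0,0,0,0,0,0.02],[0,0,0,0,0,0,0.02]]}' | python3 steer.py|tail -2
```

```text
[ 0.5965892  -0.08664774  0.083     ] [ 0.59781428 -0.0923782   0.003     ] [166.04832426 230.95417947]
finger_gap: 0.0275
grip_force: 49.6
```

```bash
echo '{"deltas": [[0,0,0,0,0,0,0.02],[0,0,0,0,0,0,0.02],[0,0,0,0,0,0,0.02],[0,0,0,0,0,0,0.02]]}' | python3 steer.py|head -2; echo '{"deltas": [[0.02,0.001,0,0,0,0,0.02],[0.042,0.002,0,0,0,0,0.02],[0.042,0.001,0,0,0,0,0.02],[0.042,0.001,0,0,0,0,0.02],[0.042,0.001,0,0,0,0,0.02],[0.02,0,0,0,0,0,0.02],[0,0,0,0,0,0,0.02],[0,0,0,0,0,0,0.02]]}' | python3 steer.py|head -2;python3 go.py .4228 .0275 .176 57.6 0
```

```text
time: 8.18
tcp_pos: [0.5958, -0.0931, 0.1773]
time: 9.18
tcp_pos: [0.4242, 0.0231, 0.1777]
tool y [0.5358 0.8443 0.    ] tool z [ 0.  0. -1.]
pos [0.4242 0.0231 0.1777] q [ 49.   -7.7 -51.3 116.8  -6.5  68.1  57.9] t 9.175
d now [0.0035 0.003  0.0017] rot [ 0.0134  0.0828 -0.0229] d after rot [0.0035 0.003  0.0017]
```

```bash
echo '{"deltas": [[0.0035,0.003,0,0,0,0,0.02],[0,0,0.02,0,0,0,0.02],[0,0,0.015,0,0,0,0.02],[0,0,0,0,0,0,0.02]]}' | python3 steer.py|head -2;python3 go.py .4228 .0275 .098 57.6 0
```

```text
time: 9.68
tcp_pos: [0.4211, 0.028, 0.1411]
tool y [0.5358 0.8443 0.    ] tool z [ 0.  0. -1.]
pos [0.4211 0.028  0.1411] q [ 48.7  -4.7 -53.2 119.5  -4.3  63.6  55.2] t 9.675
d now [-0.0018  0.0005  0.0431] rot [-0.0192 -0.1923 -0.0019] d after rot [-0.0017  0.0004  0.0431]
```

Nose is about 5 mm above the rim, so I'll continue down slowly.

```bash
echo '{"deltas": [[-0.0015,0,0.005,0,0,0,0.02],[0,0,0.012,0,0,0,0.02],[0,0,0.012,0,0,0,0.02],[0,0,0.01,0,0,0,0.02],[0,0,0,0,0,0,0.02],[0,0,0,0,0,0,0.02]]}' | python3 steer.py;python3 go.py .4228 .0275 .098 57.6 0
```

```text
time: 10.42
tcp_pos: [0.4235, 0.0272, 0.1034]
ee_rot: [[-0.844, 0.536, 0.0], [0.536, 0.844, 0.0], [-0.0, 0.0, -1.0]]
contact_force: [-0.7, -0.2, -2.5]
finger_gap: 0.0275
grip_force: 49.6
tool y [0.5358 0.8443 0.    ] tool z [ 0.  0. -1.]
pos [0.4235 0.0272 0.1034] q [ 48.2  -0.2 -54.5 121.6  -0.2  58.5  51.4] t 10.425
d now [ 0.0007 -0.0001  0.0054] rot [ 0.0113  0.0049 -0.002 ] d after rot [ 0.0007 -0.0001  0.0054]
```

```bash
echo '{"deltas": [[0,0,0.005,0,0,0,0.02],[0,0,0,0,0,0,0.02],[0,0,0,0,0,0,0.026],[0,0,0,0,0,0,0.032],[0,0,0,0,0,0,0.045],[0,0,0,0,0,0,0.065],[0,0,0,0,0,0,0.085],[0,0,0,0,0,0,0.085]]}' | python3 steer.py; echo '{"deltas": [[0,0,0,0,0,0,0.085],[0,0,-0.02,0,0,0,0.085],[0,0,-0.04,0,0,0,0.085],[0,0,-0.04,0,0,0,0.085],[0,0,-0.02,0,0,0,0.085],[0,0,0,0,0,0,0.085]]}' | python3 steer.py|head -2;python3 go.py .59 .22 .2 65 0;  python3 - <<'E'
from h import *
d=arm.get_image("scene")
c=lambda I,u,v:cv2.resize(I[v:v+75,u:u+65],None,fx=6,fy=6,interpolation=2)
cv2.imwrite("pics/m6.png",c(d["color"],350,150))
E
```

```text
time: 11.42
tcp_pos: [0.4234, 0.0271, 0.0983]
ee_rot: [[-0.844, 0.536, 0.0], [0.536, 0.844, -0.0], [-0.0, -0.0, -1.0]]
contact_force: [0.6, 0.4, 0.9]
finger_gap: 0.0853
grip_force: 0.0
time: 12.18
tcp_pos: [0.4243, 0.027, 0.2196]
tool y [0.4226 0.9063 0.    ] tool z [ 0.  0. -1.]
pos [0.4243 0.027  0.2196] q [ 49.9 -10.8 -50.6 113.5  -8.6  73.4  59.7] t 12.175
d now [-0.0363  0.2517  0.0199] rot [ 0.0209  0.1932 -7.4238] d after rot [-0.0686  0.2449  0.0196]
```

View pics/m6.png

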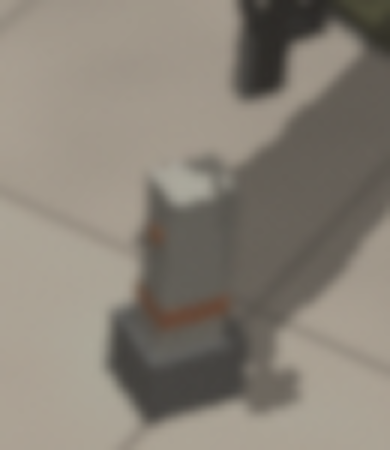

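The scanner is standing in its well as before, with its top at about (382,180). Now I'll refine the slide using its bright top edge in the top view.

```bash
python3 - <<'E'
from h import *
np.set_printoptions(precision=4,suppress=True)
T=load("top0.pkl");hT=cv2.cvtColor(T["color"],cv2.COLOR_BGR2HSV)
blue=cv2.morphologyEx(cv2.inRange(hT,(100,110,50),(130,255,255)),3,np.ones((7,7)))
for nm,(u,v,w,h) in(("slide",(215,165,50,50)),("blank",(195,217,55,50))):
  sub=np.zeros_like(blue);sub[v:v+h,u:u+w]=cv2.erode(blue,np.ones((3,3)))[v:v+h,u:u+w]
  m=sub&cv2.inRange(hT,(0,0,110),(180,85,255))
  ys,xs=np.nonzero(m);P=np.array([plane(T,(x,y),.052)[:2] for x,y in zip(xs,ys)],np.float32)
  l=cv2.fitLine(P,cv2.DIST_L1,0,.01,.01).ravel();t=(P-l[2:])@l[:2];print(nm,len(P),l,np.degrees(np.arctan2(l[1],l[0])),t.min(),t.max(),"mid",l[2:]+l[:2]*(t.min()+t.max())/2)
for p in((262,152),(305,143)):print(plane(T,p,.08))
E
python3 go.py .6225 .2335 .2 65 0
```

```text
slide 76 [ 0.8997 -0.4364  0.6303  0.231 ] -25.876314 -0.054516938 0.04097106 mid [0.6242 0.234 ]
blank 72 [ 0.7612 -0.6485  0.4816  0.2653] -40.427948 -0.08755556 0.0030348045 mid [0.4494 0.2927]
[0.743  0.1651 0.08  ]
[0.7764 0.0239 0.08  ]
tool y [0.4226 0.9063 0.    ] tool z [ 0.  0. -1.]
pos [0.4235 0.027  0.2183] q [ 49.9 -10.8 -50.7 113.6  -8.6  73.4  59.7] t 12.225
d now [-0.0573  0.281   0.0183] rot [-0.0129  0.0597 -7.4178] d after rot [-0.0931  0.2712  0.0183]
```

```bash
echo '{"deltas": [[0,0,0,0,0,-7,0.06],[-0.02,0.055,0,0,0,0,0.06],[-0.02,0.055,0,0,0,0,0.06],[-0.02,0.055,0,0,0,0,0.06],[-0.02,0.055,0,0,0,0,0.06],[0,0,0,0,0,0,0.06]]}' | python3 steer.py|head -2;python3 go.py .6225 .2335 .15 65 0
```

```text
time: 12.98
tcp_pos: [0.5892, 0.1971, 0.2138]
tool y [0.4226 0.9063 0.    ] tool z [ 0.  0. -1.]
pos [0.5892 0.1971 0.2138] q [ 24.4  27.  -59.8  88.1  23.1  78.6  27.7] t 12.975
d now [-0.0154  0.0469  0.0638] rot [ 0.1303 -0.5473  0.0226] d after rot [-0.0148  0.047   0.0638]
```

```bash
echo '{"deltas": [[-0.0075,0.0235,0.01,0,0.5,0,0.06],[-0.0075,0.0235,0.03,0,0,0.5,0.06],[0,0,0.03,0,0,0,0.06],[0,0,0,0,0,0,0.06],[0,0,0,0,0,0,0.06]]}' | python3 steer.py|head -3;python3 go.py .623 .234 .033 64.5 0
```

```text
time: 13.6
tcp_pos: [0.6233, 0.2272, 0.149]
ee_rot: [[-0.899, 0.437, -0.007], [0.437, 0.899, 0.004], [0.008, 0.0, -1.0]]
tool y [0.4305 0.9026 0.    ] tool z [ 0.  0. -1.]
pos [0.6233 0.2272 0.149 ] q [ 17.2  34.6 -55.7  86.   28.7  75.   22.7] t 13.6
d now [0.0023 0.006  0.116 ] rot [ 0.0057 -0.4642 -0.444 ] d after rot [0.0032 0.006  0.116 ]
```

```bash
echo '{"deltas": [[0.0025,0.006,0,0,-0.45,-0.45,0.05],[0,0,0.03,0,0,0,0.05],[0,0,0.03,0,0,0,0.05],[0,0,0.02,0,0,0,0.05],[0,0,0,0,0,0,0.05]]}' | python3 steer.py;python3 go.py .623 .234 .033 64.5 0;  python3 - <<'E'
from h import *
d=arm.get_image("scene");pickle.dump(d,open("scene2.pkl","wb"))
c=lambda I,u,v:cv2.resize(I[v:v+75,u:u+80],None,fx=7,fy=7,interpolation=2)
cv2.imwrite("pics/m7.png",c(d["color"],365,245))
E
```

```text
time: 14.22
tcp_pos: [0.6229, 0.234, 0.0673]
ee_rot: [[-0.903, 0.43, -0.003], [0.43, 0.903, -0.0], [0.002, -0.001, -1.0]]
contact_force: [0.4, 0.1, 1.7]
finger_gap: 0.0498
grip_force: 0.0
tool y [0.4305 0.9026 0.    ] tool z [ 0.  0. -1.]
pos [0.6229 0.234  0.0673] q [ 14.9  39.  -52.8  89.9  32.7  67.8  20.1] t 14.225
d now [-0.0002  0.0001  0.0343] rot [-0.084  -0.1212  0.053 ] d after rot [-0.0001  0.0001  0.0343]
```

View pics/m7.png

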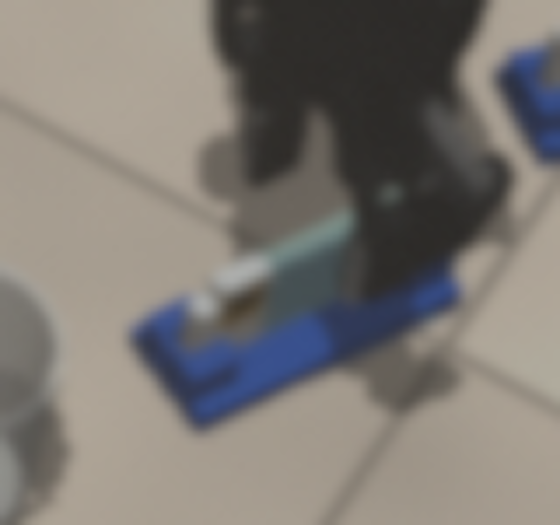

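The fingers straddle the slide, one at about (403,271) behind it and one at (420,285) in front, clear of the cheeks. I'll go down and close.

```bash
echo '{"deltas": [[0,0,0.02,0,0,0,0.05],[0,0,0.014,0,0,0,0.04],[0,0,0,0,0,0,0.03],[0,0,0,0,0,0,0.02],[0,0,0,0,0,0,0.012],[0,0,0,0,0,0,0.003],[0,0,0,0,0,0,0.0],[0,0,0,0,0,0,0.0]]}' | python3 steer.py 40
```

```text
time: 15.28
tcp_pos: [0.6239, 0.2345, 0.0349]
ee_rot: [[-0.903, 0.43, 0.0], [0.43, 0.903, 0.001], [0.0, 0.001, -1.0]]
contact_force: [0.9, 0.5, 3.1]
finger_gap: 0.0073
grip_force: 39.7
```

```bash
echo '{"deltas": [[0,0,-0.01,0,0,0,0],[0,0,-0.03,0,0,0,0],[0,0,-0.05,0,0,0,0],[0,0,-0.05,0,0,0,0],[0,0,-0.05,0,0,0,0],[0,0,-0.03,0,0,0,0],[0,0,0,0,0,0,0]]}' | python3 steer.py 60
python3 - <<'E'
import numpy as np
from scipy.spatial.transform import Rotation as Ro
a=np.radians(-35.5);c,s=np.cos(a),np.sin(a);k=np.array([0,0,1.]);h=np.array([c,s,0])
y=(h+k)/2**.5;z=(h-k)/2**.5;x=np.cross(y,z);R=np.c_[x,y,z]
print(R.round(3).tolist(),np.array([.5603,-.3159,.221])-R@[-.031,.004,-.004])
E
```

```text
time: 16.15
tcp_pos: [0.6244, 0.2351, 0.2572]
ee_rot: [[-0.903, 0.43, 0.004], [0.43, 0.903, 0.002], [-0.002, 0.003, -1.0]]
contact_force: [-0.1, 0.4, -0.7]
finger_gap: 0.0066
grip_force: 60.0
[[0.581, 0.576, 0.576], [0.814, -0.411, -0.411], [0.0, 0.707, -0.707]] [ 0.57830179 -0.29066242  0.21534315]
```

```bash
echo '{"deltas": [[0,0,0,0,0,5,0],[0,0,-0.01,0,0,10,0],[0,0,-0.01,0,0,10,0],[0,0,-0.01,0,0,10,0],[0,0,-0.01,0,0,10,0],[0,0,0,0,0,10,0],[0,0,0,0,0,10,0],[0,0,0,0,0,10,0]]}' | python3 steer.py|head -2;echo '{"deltas": [[0,0,0,0,0,10,0],[0,0,0,0,0,10,0],[0,0,0,0,0,5,0],[0,0,0,0,0,0,0]]}' | python3 steer.py|head -2; python3 go.py .5783 -.2907 .2153 -35.5 -45; python3 go.py .52 -.2 .26 -35.5 0
```

```text
time: 17.15
tcp_pos: [0.623, 0.2336, 0.2921]
time: 17.65
tcp_pos: [0.6231, 0.2337, 0.2924]
tool y [ 0.5757 -0.4106  0.7071] tool z [ 0.5757 -0.4106 -0.7071]
pos [0.6231 0.2337 0.2924] q [  5.9  24.2 -40.3  75.2  15.4  86.3 -68.3] t 17.65
d now [-0.4532  0.2674  0.0778] rot [-45.1211   0.1139   0.156 ] d after rot [-0.4529  0.135   0.2441]
tool y [ 0.8141 -0.5807  0.    ] tool z [ 0.  0. -1.]
pos [0.6231 0.2337 0.2924] q [  5.9  24.2 -40.3  75.2  15.4  86.3 -68.3] t 17.65
d now [-0.4131  0.1672  0.0332] rot [-0.1211  0.1607  0.0979] d after rot [-0.413   0.1679  0.0324]
```

```bash
echo '{"deltas": [[-0.025,0.01,0,0,0,0,0],[-0.05,0.02,0,0,0,0,0],[-0.055,0.022,0,0,0,0,0],[-0.055,0.022,0,0,0,0,0],[-0.055,0.022,0,0,0,0,0],[-0.055,0.022,0,0,0,0,0],[-0.03,0.01,0,0,0,0,0],[0,0,0,0,0,0,0]]}' | python3 steer.py; python3 go.py .5783 -.2907 .2153 -35.5 -45
```

```text
time: 18.65
tcp_pos: [0.538, -0.1088, 0.2931]
ee_rot: [[0.584, 0.812, -0.003], [0.812, -0.584, -0.001], [-0.002, -0.002, -1.0]]
contact_force: [0.5, 0.6, -1.4]
finger_gap: 0.0071
grip_force: 59.9
tool y [ 0.5757 -0.4106  0.7071] tool z [ 0.5757 -0.4106 -0.7071]
pos [ 0.538  -0.1088  0.2931] q [ 38.2   7.  -32.1  92.4   3.8  81.9 -30.1] t 18.65
d now [-0.1239  0.1391  0.0778] rot [-45.1143   0.2201  -0.1878] d after rot [-0.1247  0.0428  0.1529]
```

```bash
echo '{"deltas": [[-0.04,0.04,0.02,0,0,0,0],[-0.04,0.04,0.02,0,0,0,0],[0,0,0,-7,0,0,0],[0,0,0,-9,0,0,0],[0,0,0,-9,0,0,0],[0,0,0,0,0,0,0]]}' | python3 steer.py; python3 go.py .5783 -.2907 .2153 -35.5 -45
```

```text
time: 19.4
tcp_pos: [0.5553, -0.2132, 0.2513]
ee_rot: [[0.577, 0.743, 0.339], [0.817, -0.523, -0.243], [-0.004, 0.417, -0.909]]
contact_force: [0.4, -0.4, -1.6]
finger_gap: 0.0074
grip_force: 59.9
tool y [ 0.5757 -0.4106  0.7071] tool z [ 0.5757 -0.4106 -0.7071]
pos [ 0.5553 -0.2132  0.2513] q [ 43.9  -3.7 -29.4 110.3   9.1  50.2 -25.4] t 19.4
d now [-0.0499  0.0426  0.0594] rot [-20.3539   0.019    0.3463] d after rot [-0.0498  0.0196  0.0705]
```

```bash
echo '{"deltas": [[-0.02,0.018,0.025,0,0,0,0],[-0.03,0.025,0.034,0,0,0,0],[0,0,0,-7,0,0,0],[0,0,0,-7,0,0,0],[0,0,0,-6,0,0,0],[0,0,0,0,0,0,0],[0,0,0,0,0,0,0]]}' | python3 steer.py; python3 go.py .5783 -.2907 .2153 -35.5 -45
```

```text
time: 20.27
tcp_pos: [0.5827, -0.2949, 0.2202]
ee_rot: [[0.581, 0.576, 0.575], [0.814, -0.411, -0.41], [0.0, 0.706, -0.708]]
contact_force: [0.1, -0.7, -0.5]
finger_gap: 0.0067
grip_force: 59.9
tool y [ 0.5757 -0.4106  0.7071] tool z [ 0.5757 -0.4106 -0.7071]
pos [ 0.5827 -0.2949  0.2202] q [ 47.6  -3.8 -28.4 122.7  31.2  19.7 -42.6] t 20.275
d now [ 0.0009 -0.0077 -0.0008] rot [-0.0696 -0.022  -0.0057] d after rot [ 0.0009 -0.0077 -0.0008]
```

```bash
echo '{"deltas": [[0.001,-0.007,0,0,0,0,0],[0,0,0,0,0,0,0],[0,0,0,0,0,0,0],[0,0,0,0,0,0,0]]}' | python3 steer.py|head -2; python3 go.py .5783 -.2907 .2153 -35.5 -45
python3 - <<'E'
from h import *
d=arm.get_image("scene");e=arm.get_image("top")
f=lambda d,X,u,v:((proj(d,X)-[u,v])*4).round()
X=[.5603,-.3159,.221];print(f(d,X,170,70),f(e,X,400,130)+[400,0])
c=lambda I,u,v:cv2.resize(I[v:v+120,u:u+100],None,fx=4,fy=4,interpolation=2)
cv2.imwrite("pics/m8.png",np.hstack([c(d["color"],170,70),c(e["color"],400,130)]))
E
```

```text
time: 20.78
tcp_pos: [0.5778, -0.2906, 0.2141]
tool y [ 0.5757 -0.4106  0.7071] tool z [ 0.5757 -0.4106 -0.7071]
pos [ 0.5778 -0.2906  0.2141] q [ 47.7  -4.1 -28.8 123.8  32.4  19.1 -44.2] t 20.775
d now [ 0.0002  0.0012 -0.0005] rot [-0.0347 -0.0158  0.0352] d after rot [ 0.0002  0.0012 -0.0005]
[349. 260.] [466. 316.]
```

View pics/m8.png

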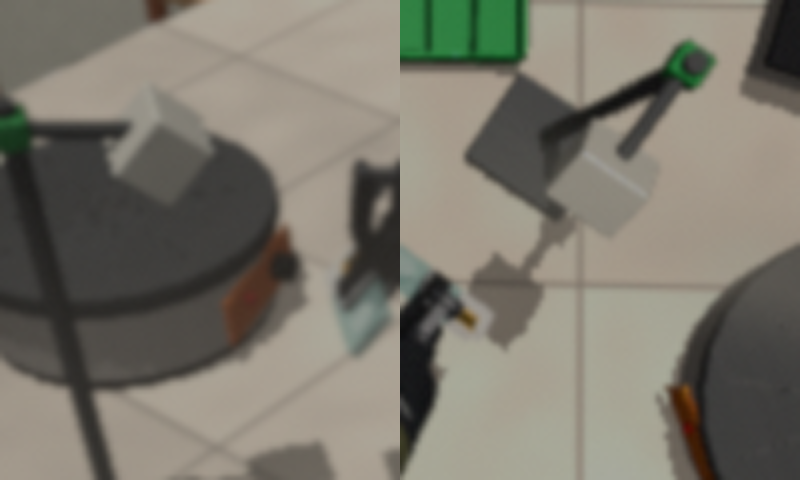

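The top view shows the yellow label facing up at tile (466,316), which is exactly the projected reading point. The slide is clear of the head. Handing in.

```bash
echo '{"deltas": [[0,0,0,0,0,0,0],[0,0,0,0,0,0,0],[0,0,0,0,0,0,0],[0,0,0,0,0,0,0]]}' | python3 steer.py; python3 -c "
from cell import arm
print(arm.sign_off())"
```

```text
time: 21.38
tcp_pos: [0.5777, -0.2905, 0.2139]
ee_rot: [[0.58, 0.577, 0.575], [0.815, -0.41, -0.41], [-0.0, 0.707, -0.708]]
contact_force: [0.5, 0.9, -0.5]
finger_gap: 0.0069
grip_force: 59.9
the job is handed in; nothing more can be done
None
```

I held the scanner over the barcode and stood it back in its well; the notched slide is held at the reading point, label up, and the job was handed in at 21.4 s (no verdict came back).

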